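# Slacken the knurled clamp nut and push the sheet stop back

## Task

The next panel is deeper, so the sheet stop has to go back. Roll a fingertip along the rim of the big knurled clamp nut to slacken it two full turns anticlockwise (seen from above), then push the stop by its upright face until the bar has gone fully back and the end of its slot rests on the stud. Never take the nut or the stop face between the fingers, lift nothing, and leave the pin, the small spare nut and the bracket lying about where they are.

Things in the scene. Friction and masses are not known exactly. Their poses are not given: they have to be found in the camera images.
- stop_base: Black steel base fixed to the bench, 260 x 110 x 40 mm (x, y, z), centred on its origin: on the bench (z = 0) under the axis of its upright 16 mm stud (top at z = 85 mm). Its +x is the way the stop is pushed back (yaw within 0.45 rad of the world's), z up. A channel 63 mm wide, floor at z = 28 mm, runs along x between rails topped at z = 40 mm.
- stop: Loose slotted aluminium bar in the channel, axes as the base's, 0.45 kg: x = -55 to 105 mm, 60 mm wide, 12 thick, top flush with the rails; on its near end (x = -55 to -43 mm) the upright stop face, 60 mm wide, top 85 mm above the bench. Origin on the underside, 8 mm from the slot's near end: on the stud's axis when fully back; it starts 40 to 60 mm on the -x side of that.
- stop_face (a point): Middle of the near (-x) side of the upright stop face, 63 mm above the bench: where to push, towards the base's +x. Slack, the bar slides with 2 to 6 N until the slot's end meets the stud; tight, the nut clamps it with about 15 N, which falls to nothing over the first one and a half turns.
- clamp_nut (a joint): Angle of the clamp nut on its thread, rad: 0 tight (start), growing anticlockwise seen from above; two full turns read 12.57. Stiff, stays where it is left: about 0.06 N m, that is 2 N along the rim. It rises 2 mm a turn. A fingertip pressed on the rim with about 8 N and drawn along or round it carries it along.
- nut_top (a point): Centre of the clamp nut's top, on the stud's axis, 65.5 mm above the bench when tight. The nut is a steel disc 60 mm in diameter with a knurled rim 20 mm high reaching down from here (all 4 mm higher after two turns); the stud stands 19.5 mm out of it when tight. A 42 mm washer lies between nut and bar.
- nut_mark (a point): Outer end of a dark milled line on the nut's top, at the rim, 30 mm from the axis; when the nut is tight it points to the stop face (the base's -x), and turns with the nut.
- anvil_pin: Loose spare steel anvil pin standing on the bench, 24 mm diameter, 75 mm high; origin at the centre of its underside. Leave alone.
- spare_nut: Loose small knurled nut lying on the bench, 32 mm diameter, 14 mm high; origin at the centre of its underside. Leave alone.
- bracket: Loose folded sheet-metal bracket lying on the bench, 80 x 50 mm, 30 mm high; origin at the centre of its underside. Leave alone.
Mind the look-alikes: they are no part of the job. There is more than one size of the stop; the one meant has the size given above.

How it is judged:
On the way, in this order (a step that is already met when the one before it is completed fails the run):
1. the clamp nut has been slackened two turns (at least 1.75), the stop still where it was (value of joint clamp_nut above 11 rad and distance of stop from where it was at the start of the episode below 0.01 m), for 0.1 s.
2. the stop has been pushed fully back (x of stop in the frame of stop_base above -0.003 m), for 0.1 s.
At the end, for the whole second after the job is handed in: The nut stands two turns open, within a quarter turn either way; the stop bar lies flat in its channel, fully back (within 3 mm of the slot's end resting on the stud), at rest (value of joint clamp_nut between 11 and 14.14 rad and velocity of joint clamp_nut between -0.05 and 0.05 rad/s and x of stop in the frame of stop_base above -0.003 m and z of stop in the frame of stop_base below 0.03 m and angle between stop's own z axis and vertical below 0.03 rad and linear speed of stop below 0.01 m/s); the robot touches nothing.
It fails at once if the stop was shifted before the nut was slackened (distance of stop from where it was at the start of the episode above 0.01 m and value of joint clamp_nut below 10.8 rad).
It fails at once if the stop was lifted or tipped (z of stop in the frame of stop_base above 0.034 m or angle between stop's own z axis and vertical above 0.06 rad).
It fails at once if the nut was taken between the fingers (horizontal distance between the grasp point and nut_top below 0.018 m and z of the grasp point in the frame of nut_top below 0.014 m).
It fails at once if the stop face was taken between the fingers (x of the grasp point in the frame of stop_face between -0.001 and 0.013 m and y of the grasp point in the frame of stop_face between -0.036 and 0.036 m and z of the grasp point in the frame of stop_face below 0.032 m).
It fails at once if the anvil pin, the spare nut or the bracket was moved (over 15 mm) (distance of any of anvil_pin, spare_nut, bracket from where it was at the start of the episode above 0.015 m).
It also fails if it takes over 58 s, if anything falls off the work surface, if the arm or the gripper's body presses on something with over 40 N, if the wrist force passes 120 N, or if a joint passes its speed limit or range.

## Robot

A 6-joint arm with a two-finger parallel gripper is mounted at the origin on the work surface. World frame = base frame: x ahead of the robot, y to its left, z up, the work surface at z = 0. Lengths are in m, angles in rad, forces in N, time in s.
With the tool pointing down it reaches from about 0.275 to 0.85 m from the base axis. Payload 5.2 kg.
Tool frame: the origin (TCP) lies at the very end of the fingers, on their centre line; the grasp point (between the pads) lies 19 mm behind it (robot.grip_depth is the distance from the TCP to the grasp point, in m); x points along the fingers, y is the direction in which the jaws open and shut, and the axes are right-handed (so a half turn about x gives the same grasp; the last joint's range is limited). The gripper opens to 85 mm and grips with 20 to 120 N. Pads are 22 mm wide; open, the fingers measure 114 mm over their backs; the gripper's body (76 mm by 85 mm) begins 54 mm behind the grasp point. The pads swing forward as they close: fully open they stand 13 mm farther back than shut.
Start: joints at [-1.524, 0.259, 1.535, -0, 1.348, -0.203], TCP at [0.136, -0.533, 0.231] pointing down, gripper open.
Joint ranges: [-3.14, 3.14], [-0.91, 2.08], [0.19, 2.58], [-1.22, 4.36], [0.22, 2.71], [-3.12, 3.12]. Speed limits (rad/s): [2.57, 2.57, 3.14, 3.14, 3.14, 3.14].

## Interface

Orientations are given as a unit quaternion [x, y, z, w].
In Python, from cell import robot, cams gives the robot as it stands. The module is installed in compiled form; this text tells all that it offers.
- The arm moves only by the tool servo_tool, never from a script. Its argument "commands" is text: rows parted by semicolons, each of 6 numbers parted by spaces: the shift along the tool's x, y, z in cm, then the turn, a rotation vector about the tool's x, y, z in degrees. A call has 1 to 10 rows; each row is the pose to reach, as a shift and turn from the pose commanded when the call began, along the tool's axes at that moment; what a row does not reach only later rows make up. A row lasts 1/10 s, in which the tool goes at most 50 mm and 8.59 degrees, less where a joint would pass 70% of its speed; a pose out of reach is approached as far as the arm can. A call with a gripper value outside its range is refused whole. "gripper" is the opening, from -1 (shut) to 1 (fully open), set as the call begins (left out, the last holds). The fingers move at their own pace and stop on an object; "newtons" is the grip in N (left out, the last holds). Time passes only in rows, so rows that repeat a pose let the fingers close. It gives the time, the measured TCP pose, the force and the opening at its end, in the units of the state.
- robot.get_state(): the state, without advancing time (a new reading comes with each control period).
- cams.capture(name): name is "scene" or "top" or "wrist"; returns a dict with "color" (420x560x3 uint8, blue, green, red), "range_z" (420x560 float32, m along the optical axis (not along the pixel's ray), 0 where there is no reading), "fov_y" (degrees; the focal length in pixels is half the picture's height over the tangent of half this angle, whatever the lens; pixels are square), "cx", "cy" (the principal point, pixels), "dist_coeffs" ([k1, k2, p1, p2, k3] as OpenCV has them; the pictures are not rectified), "R" (3x3) and "t" (3): a world point X has camera coordinates R X + t; the wrist camera has in their place "mount" (4x4, takes a point from camera to tool coordinates, whose origin is the TCP and whose axes are the tool frame's). Camera axes: x right, y down, z forward; pixel columns grow to the right and rows downward; lengths in m; the calibration is good to about 2 mm. A picture is of the moment at which its call begins: read the wrist's pose just before it.
- robot.close_job(): hands the job in, once; it reports no verdict.
The state is a dict: "time": time; "qpos": joint angles; "qd": joint speeds; "joint_torque": joint torques, N m; "ee_pos": TCP position; "orientation": TCP orientation; "contact_force": force on the tool from outside, world axes, zero at the start; "moment": the same for the moment, N m; "gripper_width": finger opening in m.
Only numpy, scipy, OpenCV 4.12 (cv2) and the standard library are available. Lean on these libraries where they do the work, as an engineer would, in place of code of your own. Each camera call takes 0.05 s, during which the arm holds its last target. There are 200 camera calls.

## Working session

There is one attempt and no reset: what is moved stays moved. The work goes in short steps, Python scripts to look and compute and a tool call to move; the robot and the scene stay as the last step left them, time stands still between calls to the robot, and variables do not carry over. Pictures are saved under pics/ and viewed, about 8 in all and at most 12, crops included, and the job is handed in when it is done.

Besides the shell and the picture viewer there is one more tool, called after "Request:" as a command line: name --argument value ..., lists and objects as JSON in quotes. servo_tool: Moves the arm, as the interface text tells. Its arguments: {"type":"object","properties":{"commands":{"type":"string"},"gripper":{"type":"number"},"newtons":{"type":"number"}},"required":["commands"]}

```bash
mkdir -p pics
cat > h.py <<'E'
import numpy as np, cv2
from cell import robot, cams
from scipy.spatial.transform import Rotation as Ro
def cam(name):
    s=robot.get_state(); c=cams.capture(name)
    f=210/np.tan(np.radians(c["fov_y"])/2)
    c["K"]=np.array([[f,0,c["cx"]],[0,f,c["cy"]],[0,0,1.]])
    if name=="wrist":
        T=np.eye(4);T[:3,:3]=Ro.from_quat(s["orientation"]).as_matrix();T[:3,3]=s["ee_pos"]
        M=T@np.array(c["mount"]); c["Rw"]=M[:3,:3]; c["o"]=M[:3,3]
    else:
        R=np.array(c["R"]);c["Rw"]=R.T;c["o"]=-R.T@np.array(c["t"])
    return c
def ray(c,uv):
    p=cv2.undistortPoints(np.array(uv,float).reshape(-1,1,2),c["K"],np.array(c["dist_coeffs"])).reshape(-1,2)
    return np.c_[p,np.ones(len(p))]@c["Rw"].T
def onz(c,uv,z):
    d=ray(c,uv); return c["o"]+d*((z-c["o"][2])/d[:,2])[:,None]
def proj(c,X):
    R=c["Rw"].T; return cv2.projectPoints(np.array(X,float).reshape(-1,1,3),cv2.Rodrigues(R)[0],-R@c["o"],c["K"],np.array(c["dist_coeffs"]))[0].reshape(-1,2)
def cloud(c):
    v,u=np.mgrid[:420,:560]; d=ray(c,np.c_[u.ravel(),v.ravel()])
    return (c["o"]+d*c["range_z"].reshape(-1,1)).reshape(420,560,3)
E
python3 - <<'E'
from h import *
s=robot.get_state();print({k:np.round(v,3) for k,v in s.items()})
print(np.round(Ro.from_quat(s["orientation"]).as_matrix(),3))
a=[]
for n in("top","scene"):
    c=cam(n);cv2.imwrite(f"pics/{n}.png",c["color"]);print(n,c["o"])
E
```

```text
{'time': np.float64(0.0), 'qpos': array([-1.524,  0.259,  1.536, -0.   ,  1.348, -0.203]), 'qd': array([-0.   , -0.001, -0.   ,  0.   , -0.002, -0.002]), 'joint_torque': array([ 2.0000e-03, -4.4603e+01, -2.9057e+01, -0.0000e+00,  1.2000e-02,
       -0.0000e+00]), 'ee_pos': array([ 0.136, -0.532,  0.23 ]), 'orientation': array([ 0.702,  0.089, -0.702,  0.087]), 'contact_force': array([ 0.227, -0.216, -0.672]), 'moment': array([-0.039,  0.023,  0.01 ]), 'gripper_width': np.float64(0.085)}
[[-0.     0.247 -0.969]
 [ 0.002 -0.969 -0.247]
 [-1.    -0.002 -0.   ]]
top [0.36370114 0.01534116 1.0758208 ]
scene [0.86058034 0.53605393 0.84052893]
```

View pics/top.png

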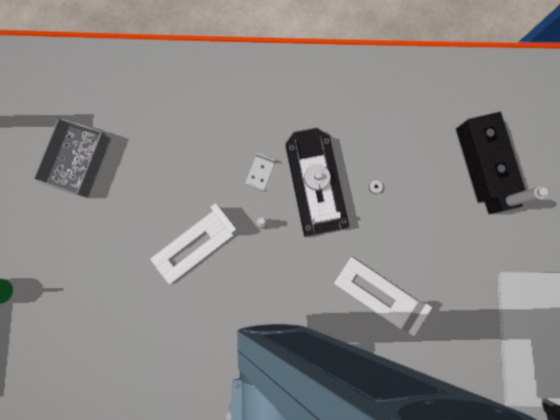

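View pics/scene.png

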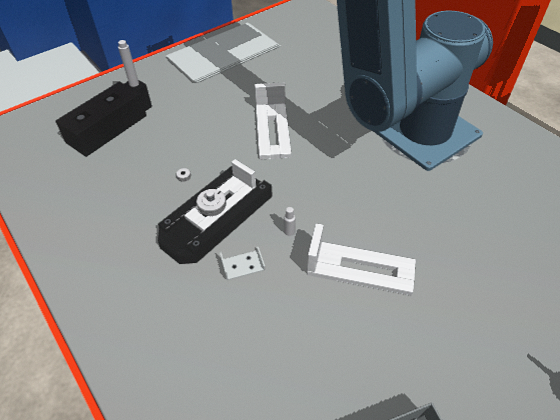

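The target is the bar in the black base at top (320,190), with the clamp nut at (317,177). Look-alikes to ignore:
- loose slotted bars at (195,243) and (383,293)
- the small spare nut at (376,187)
- the pin at (262,222) and the rod on the black block at (540,192)
- the bracket at (260,172)

The base has a dark body with the stop face at its lower end, (322,218).

Run:
```python
from h import *
c=cam("top"); P=cloud(c)
cr=c["color"][110:250,230:400];cv2.imwrite("pics/crop.png",cv2.resize(cr,None,fx=4.5,fy=4.2,interpolation=cv2.INTER_CUBIC))
v,u=np.mgrid[:420,:560]; win=(u>275)&(u<355)&(v>120)&(v<245)
Z=P[...,2]
def st(m,n):
    q=P[m];print(n,len(q),np.round(q.mean(0),4),np.round(cv2.minAreaRect((q[:,:2]*1000).astype(np.float32)),1) if 0 else cv2.minAreaRect((q[:,:2]*1000).astype(np.float32)))
print(np.histogram(Z[win],bins=np.arange(-.005,.1,.005)))
st(win&(Z>.06)&(Z<.071)&(v<200),"nuttop")
st(win&(Z>.076)&(v<200),"stud")
st(win&(Z>.07)&(v>200),"face")
st(win&(Z>.035)&(Z<.045),"rails+bar")
st(win&(Z>.02)&(Z<.1),"all")
s=cam("scene");Q=cloud(s);z=Q[...,2];v,u=np.mgrid[:420,:560];w2=(u>150)&(u<280)&(v>150)&(v<270)
for m,n in((w2&(z>.06)&(z<.071)&(u<235),"nuttop"),(w2&(z>.076)&(u<225),"stud"),(w2&(z>.06)&(u>=235),"face")):
    q=Q[m];print(n,len(q),np.round(q.mean(0),4),cv2.minAreaRect((q[:,:2]*1000).astype(np.float32)))
```

```text
(array([2276, 2641,   57,   24,   19,   77,  870,  294, 1356, 1366,   20,
         20,   19,  152,  312,   35,   11,  106,   73,    0]), array([-0.005,  0.   ,  0.005,  0.01 ,  0.015,  0.02 ,  0.025,  0.03 ,
        0.035,  0.04 ,  0.045,  0.05 ,  0.055,  0.06 ,  0.065,  0.07 ,
        0.075,  0.08 ,  0.085,  0.09 ,  0.095]))
nuttop 470 [ 0.5768 -0.0874  0.0661] ((577.9797973632812, -86.89349365234375), (61.750396728515625, 59.61564254760742), 2.2301788330078125)
stud 72 [ 0.4933 -0.0476  0.4697] ((473.4711608886719, -38.75725555419922), (14.56015682220459, 244.72727966308594), 64.60856628417969)
face 163 [ 0.4689 -0.0982  0.1631] ((436.300048828125, -53.146446228027344), (33.78255844116211, 196.73155212402344), 36.92538833618164)
rails+bar 2722 [ 0.5592 -0.0906  0.04  ] ((565.7119140625, -90.24659729003906), (237.3851318359375, 110.85658264160156), 12.023765563964844)
all 4711 [ 0.5707 -0.088   0.0417] ((578.0401611328125, -87.62080383300781), (262.5946044921875, 110.85658264160156), 12.023765563964844)
nuttop 455 [ 0.5794 -0.0835  0.0668] ((546.8773803710938, -101.04920196533203), (129.90762329101562, 59.54124069213867), 24.08787727355957)
stud 93 [0.6733 0.1213 0.3362] ((714.32373046875, 222.14283752441406), (692.4241333007812, 16.53973388671875), 66.38671112060547)
face 283 [ 0.5126 -0.0497  0.1403] ((654.1270141601562, 208.37939453125), (773.435302734375, 42.09765625), 60.90227508544922)
```

View pics/crop.png

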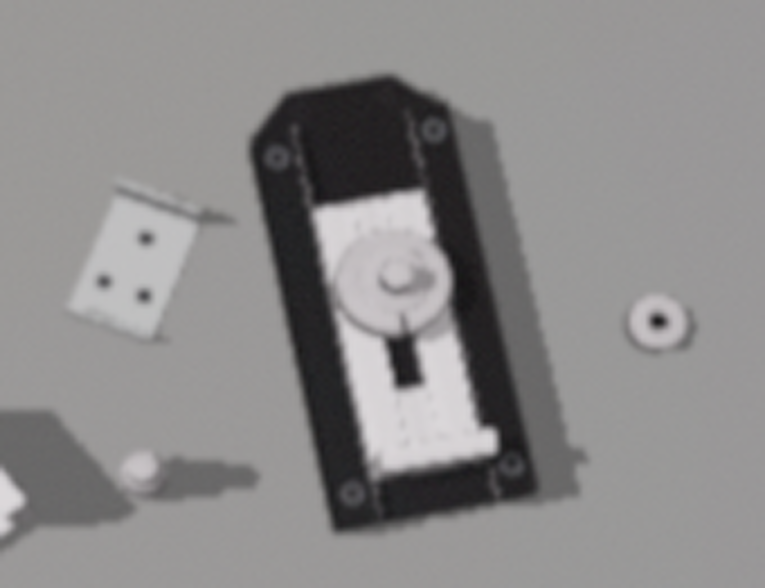

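Crop: nut at about (395,280), with its dark mark at (403,320) pointing toward the stop face at (435,455). This matches the description. The base centre and nut axis are at about (0.578,-0.087), yaw about 12°. Next I go to the nut's -y side with the fingers shut.

Request:
servo_tool --commands "0 -2.2 -4.6 0.5 0 0; 0 -4.3 -9.1 1 0 0; 0 -6.4 -13.6 1.5 0 0; 0 -8.5 -18.1 2 0 0; 0 -10.6 -22.6 2.3 0 0; 0 -12.7 -27.1 2.3 0 0; 0 -14.8 -31.6 2.3 0 0; 0 -16.9 -36 2.3 0 0; 0 -19 -40.5 2.3 0 0; 0 -21.1 -45 2.3 0 0" --gripper -1 --newtons 60

```text
time: 1.2
ee_pos: [0.5211, -0.2156, 0.2313]
orientation: [-0.703, -0.074, 0.703, -0.074]
contact_force: [0.4, -0.6, 0.2]
gripper_width: 0.0001
```

```bash
cat >> h.py <<'E'
C=np.array([.578,-.0873]); YAW=np.radians(12.0)
def inbase(p):
    d=np.array(p)[:2]-C; c,s=np.cos(YAW),np.sin(YAW); return np.round([1000*(c*d[0]+s*d[1]),1000*(-s*d[0]+c*d[1])],1)
def st():
    s=robot.get_state();R=Ro.from_quat(s["orientation"]).as_matrix()
    f=np.array(s["contact_force"]);c,n=np.cos(YAW),np.sin(YAW)
    print("t",s["time"],"tcp",np.round(s["ee_pos"],4),"base mm",inbase(s["ee_pos"]),"yawz",np.round(np.degrees(np.arctan2(-R[1,2],-R[0,2])),2),"F(base)",np.round([c*f[0]+n*f[1],-n*f[0]+c*f[1],f[2]],1),"tilt",np.round(R[2],4),"w",s["gripper_width"])
E
python3 -c "from h import *;st()"
```

```text
t 1.2 tcp [ 0.5211 -0.2156  0.2313] base mm [ -82.3 -113.6] yawz 12.02 F(base) [ 0.2 -0.7  0.2] tilt [-1.e+00  1.e-04  1.e-04] w 9.528099940499012e-05
```

Request:
servo_tool --commands "4 -1 -3 0 0 0; 8 -2 -6 0 0 0; 12 -3 -7.2 0 0 0; 15 -4 -7.2 0 0 0; 17 -4.8 -7.2 0 0 0; 18.1 -5.2 -7.2 0 0 0; 18.1 -5.2 -7.2 0 0 0"

```text
time: 1.9
ee_pos: [0.5783, -0.1505, 0.0487]
orientation: [-0.702, -0.075, 0.704, -0.074]
contact_force: [-0.3, 0.3, 0.2]
gripper_width: 0.0001
```

Run:
```python
from h import *
st();c=cam("wrist");cv2.imwrite("pics/w1.png",c["color"]);print(proj(c,[[C[0],C[1],.0655]]))
c=cam("scene");cv2.imwrite("pics/s1.png",cv2.resize(c["color"][120:290,130:310],None,fx=3.2,fy=3.2,interpolation=cv2.INTER_CUBIC))
```

```text
t 1.9 tcp [ 0.5783 -0.1505  0.0487] base mm [-12.9 -61.8] yawz 12.05 F(base) [-0.2  0.4  0.2] tilt [-1.     -0.0022  0.0028] w 7.283054954228046e-05
[[129.88801408 246.81123621]]
```

View pics/w1.png

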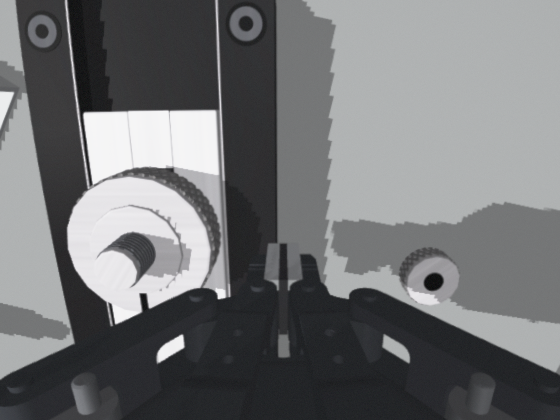

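View pics/s1.png

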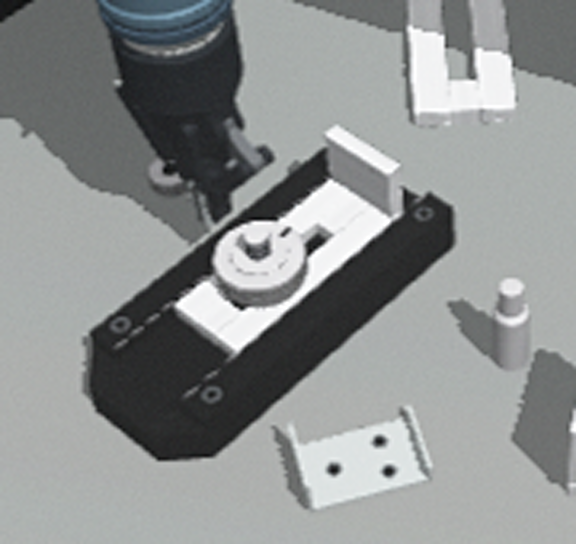

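Wrist view: nut disc centre at about (140,242), fingertips at (283,260), spare nut well clear at (430,275). Scene crop: nut with its mark toward the face, and the finger on the -y side. I'll touch the rim gently.

Request:
servo_tool --commands "0 -0.4 0 0 0 0; 0 -0.8 0 0 0 0; 0 -1.1 0 0 0 0; 0 -1.4 0 0 0 0; 0 -1.4 0 0 0 0"

```text
time: 2.5
ee_pos: [0.5765, -0.1372, 0.0506]
orientation: [0.703, 0.074, -0.703, 0.074]
contact_force: [-0.9, -0.5, 0.0]
gripper_width: -0.0001
```

```bash
python3 -c "from h import *;st()"
```

```text
t 2.5 tcp [ 0.5765 -0.1372  0.0506] base mm [-11.9 -48.5] yawz 12.04 F(base) [-1.  -0.4  0. ] tilt [-1.e+00 -0.e+00 -1.e-04] w -5.6248081127482805e-05
```

Request:
servo_tool --commands "0 -0.2 0 0 0 0; 0 -0.4 0 0 0 0; 0 -0.6 0 0 0 0; 0 -0.6 0 0 0 0"

```text
time: 2.9
ee_pos: [0.576, -0.1338, 0.0507]
orientation: [0.704, 0.073, -0.703, 0.075]
contact_force: [0.5, -7.0, -2.0]
gripper_width: -0.0001
```

```bash
python3 -c "from h import *;st()"
```

```text
t 2.9 tcp [ 0.576  -0.1338  0.0507] base mm [-11.6 -45.1] yawz 12.03 F(base) [-0.9 -7.  -2. ] tilt [-1.0e+00  3.7e-03 -9.0e-04] w -7.936633843187065e-05
```

Contact gives about 7 N at base y = -45.1, with the command about 2.6 mm deeper, so roughly 2.7 N/mm. Next I generate an orbit path for the shut fingertip (22 x 30 mm).

```bash
cat >> h.py <<'E'
def path(hx,hy,r,s):
    # finger-centre point at length s on the rounded rectangle, anticlockwise from its -y side left end
    for L,k,p in ((2*hx,0,0),(r*np.pi/2,1,0),(2*hy,0,1),(r*np.pi/2,1,1),(2*hx,0,2),(r*np.pi/2,1,2),(2*hy,0,3),(r*np.pi/2,1,3)):
        if s<=L: break
        s-=L
    a=-np.pi/2+p*np.pi/2; n=np.array([np.cos(a),np.sin(a)]); t=np.array([-n[1],n[0]])
    Cn=np.array([[hx,-hy],[hx,hy],[-hx,hy],[-hx,-hy]])
    if k: th=a+s/r; return Cn[p]+r*np.array([np.cos(th),np.sin(th)])
    return Cn[p-1]+r*n+t*s
def rows(hx,hy,r,s0,step,n,cur,off=(0,0)):
    out=[]
    for i in range(1,n+1):
        q=path(hx,hy,r,s0+i*step)+off; d=q-cur; out.append(f"0 {-d[1]/10:.2f} {-d[0]/10:.2f} 0 0 0")
    print("; ".join(out)); print("end s",s0+n*step,"cmd",np.round(q,2)); return q
E
python3 - <<'E'
from h import *
cur=np.array([-11.9,-42.5]);s=0
for k in range(5): cur=rows(11,15.1,27,s,6,10,cur);s+=60
E
```

```text
0 -0.04 -0.69 0 0 0; 0 -0.04 -1.29 0 0 0; 0 -0.04 -1.89 0 0 0; 0 -0.05 -2.49 0 0 0; 0 -0.16 -3.08 0 0 0; 0 -0.39 -3.63 0 0 0; 0 -0.75 -4.11 0 0 0; 0 -1.20 -4.51 0 0 0; 0 -1.72 -4.79 0 0 0; 0 -2.30 -4.95 0 0 0
end s 60 cmd [ 37.64 -19.49]
0 -0.60 -0.04 0 0 0; 0 -1.20 -0.04 0 0 0; 0 -1.80 -0.04 0 0 0; 0 -2.40 -0.04 0 0 0; 0 -3.00 -0.04 0 0 0; 0 -3.60 -0.03 0 0 0; 0 -4.19 0.06 0 0 0; 0 -4.74 0.29 0 0 0; 0 -5.24 0.63 0 0 0; 0 -5.64 1.07 0 0 0
end s 120 cmd [26.92 36.91]
0 -0.30 0.52 0 0 0; 0 -0.47 1.09 0 0 0; 0 -0.52 1.69 0 0 0; 0 -0.52 2.29 0 0 0; 0 -0.52 2.89 0 0 0; 0 -0.52 3.49 0 0 0; 0 -0.50 4.09 0 0 0; 0 -0.37 4.67 0 0 0; 0 -0.11 5.21 0 0 0; 0 0.26 5.68 0 0 0
end s 180 cmd [-29.93  34.35]
0 0.46 0.38 0 0 0; 0 1.00 0.64 0 0 0; 0 1.58 0.79 0 0 0; 0 2.18 0.81 0 0 0; 0 2.78 0.81 0 0 0; 0 3.38 0.81 0 0 0; 0 3.98 0.81 0 0 0; 0 4.58 0.81 0 0 0; 0 5.18 0.80 0 0 0; 0 5.77 0.68 0 0 0
end s 240 cmd [-36.71 -23.33]
0 0.55 -0.24 0 0 0; 0 1.03 -0.60 0 0 0; 0 1.41 -1.06 0 0 0; 0 1.69 -1.59 0 0 0; 0 1.85 -2.17 0 0 0; 0 -0.63 0.12 0 0 0; 0 -0.04 0.01 0 0 0; 0 0.51 -0.22 0 0 0; 0 1.00 -0.58 0 0 0; 0 1.39 -1.03 0 0 0
end s 300 cmd [-26.46 -37.24]
```

Request:
servo_tool --commands "0 -0.05 -0.6 0 0 0; 0 -0.05 -1.2 0 0 0; 0 -0.05 -1.8 0 0 0; 0 -0.05 -2.4 0 0 0"

```text
time: 3.3
ee_pos: [0.5996, -0.129, 0.0508]
orientation: [0.704, 0.072, -0.703, 0.075]
contact_force: [0.7, -5.7, -0.5]
gripper_width: -0.0
```

Run:
```python
from h import *
st();c=cam("scene");cv2.imwrite("pics/s2.png",cv2.resize(c["color"][150:250,170:290],None,fx=5,fy=5,interpolation=cv2.INTER_CUBIC))
print(proj(c,[[*C,.0655]]),proj(c,[[C[0]+.03*np.cos(a),C[1]+.03*np.sin(a),.0655] for a in YAW+np.pi+np.array([0,.4,.8,1.2])]))
```

```text
t 3.3 tcp [ 0.5996 -0.129   0.0508] base mm [ 12.4 -45.3] yawz 12.0 F(base) [-0.5 -5.7 -0.5] tilt [-1.e+00  4.e-03 -9.e-04] w -2.899908917033649e-05
[[211.39406503 199.45446033]] [[221.50221813 191.27109818]
 [216.85259235 189.28296198]
 [211.37834194 188.88025215]
 [205.90057676 190.11908681]]
```

View pics/s2.png

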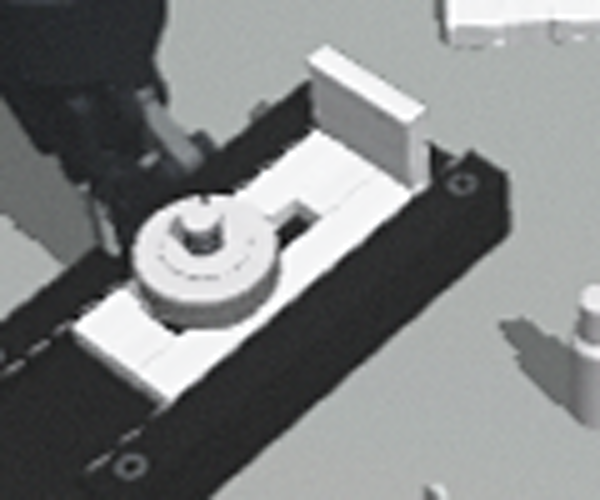

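The mark is now at crop (205,200), image (211,190). That matches the +0.8 rad projection, so there is no slip (24 mm / 30 mm). Next I orbit with slightly more press.

Run:
```python
from h import *
cur=np.array([12.1,-42.0]);s=24
for k in range(4): cur=rows(11,15,26.5,s,6,10,cur);s+=60
```

```text
0 -0.17 -0.68 0 0 0; 0 -0.41 -1.23 0 0 0; 0 -0.77 -1.71 0 0 0; 0 -1.23 -2.09 0 0 0; 0 -1.76 -2.37 0 0 0; 0 -2.34 -2.52 0 0 0; 0 -2.94 -2.54 0 0 0; 0 -3.54 -2.54 0 0 0; 0 -4.14 -2.54 0 0 0; 0 -4.74 -2.54 0 0 0
end s 84 cmd [37.5   5.37]
0 -0.60 -0.00 0 0 0; 0 -1.20 0.01 0 0 0; 0 -1.79 0.13 0 0 0; 0 -2.33 0.38 0 0 0; 0 -2.81 0.75 0 0 0; 0 -3.19 1.21 0 0 0; 0 -3.45 1.74 0 0 0; 0 -3.59 2.33 0 0 0; 0 -3.61 2.92 0 0 0; 0 -3.61 3.52 0 0 0
end s 144 cmd [ 2.25 41.5 ]
0 -0.00 0.60 0 0 0; 0 -0.00 1.20 0 0 0; 0 0.04 1.80 0 0 0; 0 0.21 2.37 0 0 0; 0 0.51 2.89 0 0 0; 0 0.92 3.33 0 0 0; 0 1.41 3.67 0 0 0; 0 1.97 3.89 0 0 0; 0 2.56 3.97 0 0 0; 0 3.16 3.98 0 0 0
end s 204 cmd [-37.5    9.88]
0 0.60 -0.00 0 0 0; 0 1.20 -0.00 0 0 0; 0 1.80 -0.00 0 0 0; 0 2.40 0.00 0 0 0; 0 3.00 -0.05 0 0 0; 0 3.57 -0.23 0 0 0; 0 4.08 -0.53 0 0 0; 0 4.52 -0.95 0 0 0; 0 4.85 -1.45 0 0 0; 0 5.06 -2.01 0 0 0
end s 264 cmd [-17.44 -40.71]
```

Request:
servo_tool --commands "0 -0.17 -0.68 0 0 0; 0 -0.41 -1.23 0 0 0; 0 -0.77 -1.71 0 0 0; 0 -1.23 -2.09 0 0 0; 0 -1.76 -2.37 0 0 0; 0 -2.34 -2.52 0 0 0; 0 -2.94 -2.54 0 0 0; 0 -3.54 -2.54 0 0 0; 0 -4.14 -2.54 0 0 0; 0 -4.74 -2.54 0 0 0"

```text
time: 4.35
ee_pos: [0.6166, -0.0736, 0.051]
orientation: [0.705, 0.074, -0.701, 0.074]
contact_force: [8.8, 0.5, -2.3]
gripper_width: -0.0004
```

```bash
python3 -c "from h import *;st()"
```

```text
t 4.35 tcp [ 0.6166 -0.0736  0.051 ] base mm [40.6  5.4] yawz 12.02 F(base) [ 8.7 -1.3 -2.3] tilt [-1.      0.0013 -0.0063] w -0.0004127756883738936
```

Request:
servo_tool --commands "0 -0.60 0 0 0 0; 0 -1.20 0.01 0 0 0; 0 -1.79 0.13 0 0 0; 0 -2.33 0.38 0 0 0; 0 -2.81 0.75 0 0 0; 0 -3.19 1.21 0 0 0; 0 -3.45 1.74 0 0 0; 0 -3.59 2.33 0 0 0; 0 -3.61 2.92 0 0 0; 0 -3.61 3.52 0 0 0"

```text
time: 5.35
ee_pos: [0.5712, -0.047, 0.0504]
orientation: [0.703, 0.074, -0.703, 0.074]
contact_force: [-0.5, -0.3, -0.7]
gripper_width: 0.0
```

```bash
python3 -c "from h import *;st()"
```

```text
t 5.35 tcp [ 0.5712 -0.047   0.0504] base mm [ 1.7 40.9] yawz 12.0 F(base) [-0.5 -0.2 -0.7] tilt [-1.e+00  1.e-04 -0.e+00] w 2.3365927502393144e-05
```

No contact on the +y side, so the half-width or centre is off there. I'll touch to find it.

Request:
servo_tool --commands "0 0.2 0 0 0 0; 0 0.4 0 0 0 0; 0 0.55 0 0 0 0; 0 0.7 0 0 0 0; 0 0.7 0 0 0 0"

```text
time: 5.85
ee_pos: [0.5707, -0.0488, 0.0502]
orientation: [-0.702, -0.077, 0.705, -0.071]
contact_force: [-6.3, 18.1, 8.0]
gripper_width: 0.0
```

Run:
```python
from h import *
st();c=cam("scene");cv2.imwrite("pics/s3.png",cv2.resize(c["color"][150:250,170:290],None,fx=5,fy=5,interpolation=cv2.INTER_CUBIC))
c=cam("top");cv2.imwrite("pics/t3.png",cv2.resize(c["color"][140:250,270:370],None,fx=5,fy=5,interpolation=cv2.INTER_CUBIC))
```

```text
t 5.85 tcp [ 0.5707 -0.0488  0.0502] base mm [ 0.9 39.2] yawz 11.97 F(base) [-2.4 19.   8. ] tilt [-1.     -0.0086  0.0032] w 4.594469935058552e-05
```

View pics/s3.png

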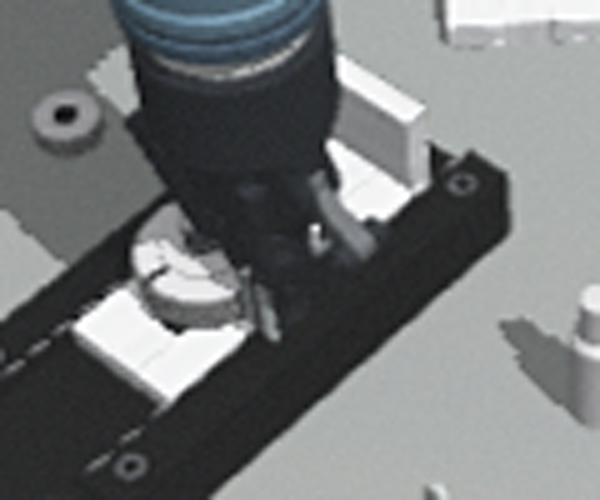

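Run:
```python
from h import *
c=cam("scene")
p=onz(c,[[170+155/5,150+268/5]],.0665)[0]; b=inbase(p); print(b, np.degrees(np.arctan2(b[1],b[0])), "turned rad",(np.arctan2(b[1],b[0])-np.pi)%(2*np.pi))
cur=np.array([2.25,34.5]); off=np.array([-.4,-3.]);hx,hy,r=11,12.2,27.3
# find s of the current place on the +y side
s=2*hx+r*np.pi/2+2*hy+r*np.pi/2+(hx-2.6); print("s",s)
for k in range(5): cur=rows(hx,hy,r,s%(2*np.pi*r+4*(hx+hy)),6,10,cur,off) if 0 else cur
P=2*np.pi*r+4*(hx+hy);import h
op=h.path; h.path=lambda a,b,c_,q: op(a,b,c_,q%P)
for k in range(6): cur=rows(hx,hy,r,s,6,10,cur,off);s+=60
```

```text
[22.5 -7.7] -18.89208629959137 turned rad 2.811863545091012
s 140.56547944300138
0 -0.20 0.61 0 0 0; 0 -0.20 1.21 0 0 0; 0 -0.16 1.80 0 0 0; 0 -0.00 2.38 0 0 0; 0 0.28 2.91 0 0 0; 0 0.67 3.36 0 0 0; 0 1.15 3.72 0 0 0; 0 1.70 3.96 0 0 0; 0 2.28 4.08 0 0 0; 0 2.88 4.09 0 0 0
end s 200.56547944300138 cmd [-38.7    5.68]
0 0.60 -0.00 0 0 0; 0 1.20 -0.00 0 0 0; 0 1.80 -0.00 0 0 0; 0 2.40 -0.02 0 0 0; 0 2.98 -0.15 0 0 0; 0 3.52 -0.41 0 0 0; 0 4.00 -0.78 0 0 0; 0 4.38 -1.24 0 0 0; 0 4.65 -1.77 0 0 0; 0 4.79 -2.35 0 0 0
end s 260.5654794430014 cmd [-15.15 -42.24]
0 0.03 -0.60 0 0 0; 0 0.03 -1.20 0 0 0; 0 0.03 -1.80 0 0 0; 0 0.03 -2.40 0 0 0; 0 -0.01 -3.00 0 0 0; 0 -0.16 -3.58 0 0 0; 0 -0.44 -4.10 0 0 0; 0 -0.83 -4.56 0 0 0; 0 -1.31 -4.92 0 0 0; 0 -1.85 -5.17 0 0 0
end s 320.5654794430014 cmd [ 36.54 -23.7 ]
0 -0.59 -0.12 0 0 0; 0 -1.19 -0.14 0 0 0; 0 -1.79 -0.14 0 0 0; 0 -2.39 -0.14 0 0 0; 0 -2.99 -0.14 0 0 0; 0 -3.59 -0.12 0 0 0; 0 -4.17 0.01 0 0 0; 0 -4.71 0.26 0 0 0; 0 -5.19 0.63 0 0 0; 0 -5.57 1.09 0 0 0
end s 380.5654794430014 cmd [25.64 31.98]
0 -0.27 0.53 0 0 0; 0 -0.42 1.11 0 0 0; 0 -0.45 1.71 0 0 0; 0 -0.45 2.31 0 0 0; 0 -0.45 2.91 0 0 0; 0 -0.45 3.51 0 0 0; 0 -0.42 4.11 0 0 0; 0 -0.27 4.69 0 0 0; 0 0.01 5.22 0 0 0; 0 0.39 5.68 0 0 0
end s 440.5654794430014 cmd [-31.14  28.06]
0 0.48 0.36 0 0 0; 0 1.02 0.61 0 0 0; 0 1.60 0.74 0 0 0; 0 2.20 0.76 0 0 0; 0 2.80 0.76 0 0 0; 0 3.40 0.76 0 0 0; 0 4.00 0.76 0 0 0; 0 4.60 0.74 0 0 0; 0 5.19 0.62 0 0 0; 0 5.73 0.36 0 0 0
end s 500.5654794430014 cmd [-34.79 -29.27]
```

Mark at crop (155,268), so the nut has turned about 2.85 rad. I continue with the corrected centre (offset y -3 mm).

Request:
servo_tool --commands "0 -0.20 0.61 0 0 0; 0 -0.20 1.21 0 0 0; 0 -0.16 1.80 0 0 0; 0 0 2.38 0 0 0; 0 0.28 2.91 0 0 0; 0 0.67 3.36 0 0 0; 0 1.15 3.72 0 0 0; 0 1.70 3.96 0 0 0; 0 2.28 4.08 0 0 0; 0 2.88 4.09 0 0 0"

```text
time: 7.0
ee_pos: [0.5375, -0.0904, 0.05]
orientation: [-0.702, -0.074, 0.704, -0.073]
contact_force: [-7.3, 2.5, 4.7]
gripper_width: -0.0
```

```bash
python3 -c "from h import *;st()"
```

```text
t 7.0 tcp [ 0.5375 -0.0904  0.05  ] base mm [-40.2   5.4] yawz 12.0 F(base) [-6.6  4.   4.7] tilt [-1.     -0.0018  0.0032] w -5.92660410696002e-06
```

Request:
servo_tool --commands "0 0.60 -0.05 0 0 0; 0 1.20 -0.10 0 0 0; 0 1.80 -0.10 0 0 0; 0 2.40 -0.12 0 0 0; 0 2.98 -0.20 0 0 0; 0 3.52 -0.41 0 0 0; 0 4.00 -0.78 0 0 0; 0 4.38 -1.24 0 0 0; 0 4.65 -1.77 0 0 0; 0 4.79 -2.35 0 0 0"

```text
time: 8.0
ee_pos: [0.5722, -0.1337, 0.0504]
orientation: [-0.703, -0.073, 0.704, -0.075]
contact_force: [-3.7, -7.7, 1.5]
gripper_width: 0.0
```

Run:
```python
from h import *
st();c=cam("scene");cv2.imwrite("pics/s4.png",cv2.resize(c["color"][150:250,170:290],None,fx=5,fy=5,interpolation=cv2.INTER_CUBIC))
```

```text
t 8.0 tcp [ 0.5722 -0.1337  0.0504] base mm [-15.3 -44.2] yawz 12.04 F(base) [-5.3 -6.8  1.5] tilt [-1.      0.002   0.0014] w 3.8337399486607025e-05
```

View pics/s4.png

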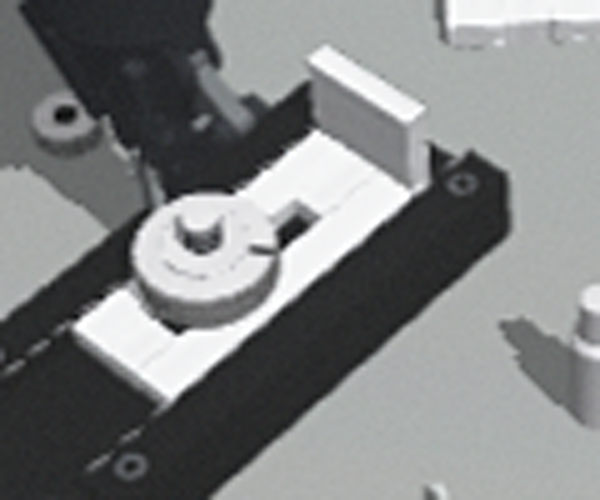

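Mark at crop (265,247), about 0.6 rad short of a full turn, so about 5.7 rad. The stop face has not moved. I keep going.

Request:
servo_tool --commands "0 0 -0.60 0 0 0; 0 -0.02 -1.20 0 0 0; 0 -0.02 -1.80 0 0 0; 0 -0.02 -2.40 0 0 0; 0 -0.05 -3.00 0 0 0; 0 -0.18 -3.58 0 0 0; 0 -0.46 -4.10 0 0 0; 0 -0.83 -4.56 0 0 0; 0 -1.31 -4.92 0 0 0; 0 -1.85 -5.17 0 0 0"

```text
time: 9.05
ee_pos: [0.6194, -0.1027, 0.0504]
orientation: [0.703, 0.074, -0.703, 0.074]
contact_force: [1.3, -3.4, -1.2]
gripper_width: 0.0002
```

Run:
```python
from h import *
st()
```

```text
t 9.05 tcp [ 0.6194 -0.1027  0.0504] base mm [ 37.3 -23.7] yawz 12.04 F(base) [ 0.6 -3.6 -1.2] tilt [-1.e+00  5.e-04 -7.e-04] w 0.000211167374743388
```

Request:
servo_tool --commands "0 -0.59 -0.10 0 0 0; 0 -1.19 -0.12 0 0 0; 0 -1.79 -0.12 0 0 0; 0 -2.39 -0.12 0 0 0; 0 -2.99 -0.12 0 0 0; 0 -3.59 -0.10 0 0 0; 0 -4.12 0.03 0 0 0; 0 -4.64 0.30 0 0 0; 0 -5.12 0.67 0 0 0; 0 -5.50 1.11 0 0 0"

```text
time: 10.05
ee_pos: [0.5971, -0.0506, 0.0507]
orientation: [0.704, 0.074, -0.702, 0.074]
contact_force: [5.3, 3.5, -0.2]
gripper_width: -0.0001
```

```bash
cat >> h.py <<'E'
def mark(zt=.068,off=(0,-1.5)):
    # darkness along rings on the nut top, seen from the scene camera; angle = turn from the -x start
    c=cam("scene");g=cv2.cvtColor(c["color"],cv2.COLOR_BGR2GRAY).astype(np.float32)
    A=np.radians(np.arange(0,360,5));V=[]
    R=np.array([[np.cos(YAW),-np.sin(YAW)],[np.sin(YAW),np.cos(YAW)]])
    for rr in (22,24,26,28):
        X=[[*(C+R@(np.array(off)+rr*np.array([-np.cos(a),-np.sin(a)]))/1000),zt] for a in A]
        uv=proj(c,X).astype(np.float32);V.append(cv2.remap(g,uv[:,0].copy(),uv[:,1].copy(),cv2.INTER_LINEAR).ravel())
    m=np.mean(V,0);print("ring grey/5deg",m.astype(int).tolist());return c
E
python3 - <<'E'
from h import *
st();mark()
E
```

```text
t 10.05 tcp [ 0.5971 -0.0506  0.0507] base mm [26.3 31.9] yawz 12.01 F(base) [ 5.9  2.3 -0.2] tilt [-1.0e+00 -6.0e-04 -2.4e-03] w -5.7514087800798016e-05
ring grey/5deg [66, 50, 47, 46, 44, 43, 43, 41, 39, 40, 41, 40, 41, 41, 41, 39, 39, 37, 36, 35, 35, 36, 36, 36, 36, 37, 37, 38, 37, 37, 49, 80, 123, 132, 126, 116, 98, 79, 64, 45, 37, 38, 48, 42, 38, 41, 42, 44, 49, 51, 49, 43, 43, 46, 57, 74, 92, 91, 100, 90, 81, 79, 96, 107, 114, 114, 114, 110, 100, 86, 88, 87]
```

Request:
servo_tool --commands "0 -0.27 0.53 0 0 0; 0 -0.40 1.11 0 0 0; 0 -0.42 1.71 0 0 0; 0 -0.42 2.31 0 0 0; 0 -0.42 2.91 0 0 0; 0 -0.42 3.51 0 0 0; 0 -0.39 4.11 0 0 0; 0 -0.24 4.69 0 0 0; 0 0.04 5.20 0 0 0; 0 0.42 5.66 0 0 0"

```text
time: 11.1
ee_pos: [0.541, -0.068, 0.0501]
orientation: [-0.703, -0.074, 0.704, -0.074]
contact_force: [-0.1, -0.1, -0.6]
gripper_width: 0.0001
```

Run:
```python
from h import *
st();c=mark();cv2.imwrite("pics/s5.png",cv2.resize(c["color"][150:250,170:290],None,fx=5,fy=5,interpolation=cv2.INTER_CUBIC))
```

```text
t 11.1 tcp [ 0.541  -0.068   0.0501] base mm [-32.2  26.6] yawz 12.03 F(base) [-0.1 -0.1 -0.6] tilt [-1.0e+00 -2.0e-04  1.2e-03] w 0.00012199810183696159
ring grey/5deg [148, 149, 153, 164, 164, 158, 175, 202, 218, 228, 229, 224, 227, 229, 225, 226, 219, 219, 224, 225, 226, 225, 224, 225, 228, 220, 222, 229, 227, 226, 227, 228, 228, 231, 230, 229, 231, 232, 229, 227, 231, 228, 224, 224, 225, 224, 218, 156, 99, 180, 229, 223, 225, 224, 224, 224, 224, 224, 227, 225, 227, 226, 225, 223, 220, 216, 203, 179, 154, 158, 153, 155]
```

View pics/s5.png

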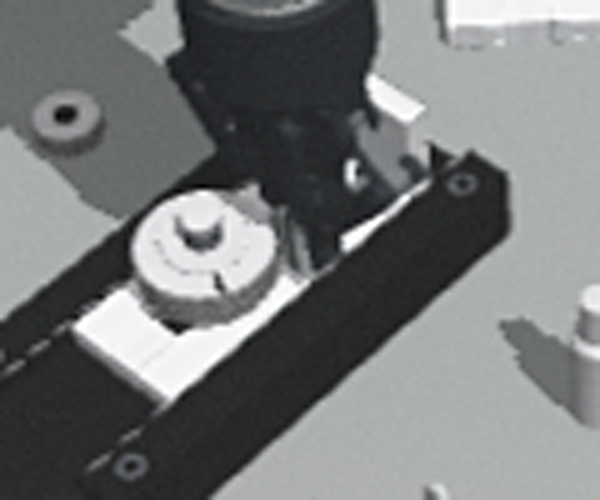

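The ring scan puts the mark at 240°, so the total is 6.28+4.19 = 10.47 rad. The picture agrees (mark at crop (220,283)). About 2.1 rad remain.

Request:
servo_tool --commands "0 0.45 0.20 0 0 0; 0 1.02 0.46 0 0 0; 0 1.60 0.58 0 0 0; 0 2.20 0.60 0 0 0; 0 2.80 0.60 0 0 0; 0 3.40 0.60 0 0 0; 0 4.00 0.60 0 0 0; 0 4.55 0.55 0 0 0; 0 5.10 0.42 0 0 0; 0 5.60 0.16 0 0 0"

```text
time: 12.15
ee_pos: [0.5522, -0.1238, 0.0503]
orientation: [-0.703, -0.074, 0.703, -0.074]
contact_force: [-2.4, 0.0, -0.0]
gripper_width: 0.0001
```

Run:
```python
from h import *
st();mark()
```

```text
t 12.15 tcp [ 0.5522 -0.1238  0.0503] base mm [-32.8 -30.4] yawz 11.98 F(base) [-2.4  0.5 -0. ] tilt [-1.e+00  4.e-04  1.e-04] w 9.145360597197814e-05
ring grey/5deg [228, 229, 230, 229, 228, 228, 229, 227, 226, 227, 228, 228, 228, 228, 230, 229, 222, 221, 224, 226, 228, 226, 227, 227, 227, 220, 220, 224, 224, 224, 226, 224, 223, 226, 224, 222, 223, 220, 220, 220, 223, 221, 221, 222, 222, 222, 222, 223, 223, 220, 225, 225, 226, 225, 225, 225, 223, 223, 224, 222, 219, 223, 224, 224, 222, 205, 125, 104, 185, 231, 229, 228]
```

Now 333°, so about 12.1 rad in total. One last short stroke, then I retreat.

Request:
servo_tool --commands "0 0.5 -0.26 0 0 0; 0 0.87 -0.72 0 0 0; 0 1.13 -1.25 0 0 0; 0 2.5 -1.25 0 0 0; 0 4 -1.0 0 0 0; -3 5 0 0 0 0; -7 5 2 0 0 0; -7 5 4 0 0 0"

```text
time: 13.0
ee_pos: [0.5269, -0.1835, 0.1257]
orientation: [0.707, 0.072, -0.7, 0.076]
contact_force: [0.9, 0.1, 0.6]
gripper_width: 0.0002
```

Run:
```python
from h import *
st();c=mark();P=cloud(c);v,u=np.mgrid[:420,:560];Z=P[...,2]
B=np.array([[np.cos(YAW),np.sin(YAW)],[-np.sin(YAW),np.cos(YAW)]])
Q=(P[...,:2]-C)@B.T*1000
m=(Z>.078)&(Z<.092)&(abs(Q[...,1])<45)&(Q[...,0]<-60)&(Q[...,0]>-140)
q=Q[m];print("face top",len(q),np.percentile(q,[2,50,98],axis=0).round(1),cv2.minAreaRect(q.astype(np.float32)))
```

```text
t 13.0 tcp [ 0.5269 -0.1835  0.1257] base mm [-70.  -83.5] yawz 11.98 F(base) [ 0.9 -0.1  0.6] tilt [-0.9999  0.0074 -0.0086] w 0.0001526301753884842
ring grey/5deg [157, 221, 229, 227, 225, 225, 228, 226, 227, 228, 227, 227, 226, 225, 227, 227, 221, 221, 225, 227, 226, 224, 223, 225, 225, 224, 224, 224, 223, 223, 225, 223, 221, 225, 223, 222, 222, 219, 219, 218, 217, 218, 216, 216, 217, 217, 219, 220, 220, 220, 219, 215, 218, 219, 219, 222, 224, 221, 219, 221, 225, 224, 222, 222, 223, 225, 225, 220, 226, 218, 162, 102]
face top 162 [[-105.6  -29.8]
 [ -97.1    1.7]
 [ -92.7   28.3]] ((-98.96696472167969, -0.4904289245605469), (14.25197696685791, 60.513553619384766), 0.2335408478975296)
```

Mark at about -4°, so about 12.5 rad. The face's near side is at base x of about -105.5, so the stop has about 50 mm to travel. Next I go behind the face.

Request:
servo_tool --commands "0 -1.5 3.5 0 0 0; 0 -4 6.5 0 0 0; 0 -7 7.5 0 0 0; 0 -8.2 7.5 0 0 0; 2 -8.2 7.5 0 0 0; 4.5 -8.2 7.5 0 0 0; 6.5 -8.2 7.5 0 0 0; 7.4 -8.2 7.5 0 0 0; 7.4 -8.2 7.5 0 0 0"

```text
time: 13.95
ee_pos: [0.4331, -0.1156, 0.0453]
orientation: [-0.703, -0.074, 0.704, -0.074]
contact_force: [-0.2, 0.1, -0.4]
gripper_width: 0.0001
```

```bash
python3 -c "from h import *;st()"
```

```text
t 13.95 tcp [ 0.4331 -0.1156  0.0453] base mm [-147.6    2.4] yawz 12.01 F(base) [-0.1  0.2 -0.4] tilt [-1.     -0.0013  0.0013] w 9.804599098043375e-05
```

Request:
servo_tool --commands "-0.6 0.2 -0.5 0 0 0; -0.6 0.3 -1.2 0 0 0; -0.6 0.3 -1.9 0 0 0; -0.6 0.3 -2.5 0 0 0; -0.6 0.3 -2.9 0 0 0; -0.6 0.3 -3.3 0 0 0; -0.6 0.3 -3.7 0 0 0; -0.6 0.3 -4.1 0 0 0"

```text
time: 14.75
ee_pos: [0.4734, -0.1097, 0.0522]
orientation: [-0.703, -0.074, 0.704, -0.074]
contact_force: [-2.8, -0.9, 1.2]
gripper_width: 0.0003
```

```bash
python3 -c "from h import *;st()"
```

```text
t 14.75 tcp [ 0.4734 -0.1097  0.0522] base mm [-1.07e+02 -1.00e-01] yawz 12.02 F(base) [-3.  -0.3  1.2] tilt [-1.0e+00 -5.0e-04  1.1e-03] w 0.00025152598782291223
```

Request:
servo_tool --commands "0 0 -0.4 0 0 0; 0 0 -0.8 0 0 0; 0 0 -1.2 0 0 0; 0 0 -1.6 0 0 0; 0 0 -2.0 0 0 0; 0 0 -2.4 0 0 0; 0 0 -2.8 0 0 0"

```text
time: 15.45
ee_pos: [0.5014, -0.104, 0.0522]
orientation: [-0.703, -0.074, 0.703, -0.074]
contact_force: [-1.3, -0.0, -1.1]
gripper_width: 0.0003
```

```bash
python3 -c "from h import *;st()"
```

```text
t 15.45 tcp [ 0.5014 -0.104   0.0522] base mm [-78.4  -0.4] yawz 12.01 F(base) [-1.3  0.3 -1.1] tilt [-1.e+00 -1.e-04  1.e-04] w 0.00026333129847036073
```

Sliding with about 3 N. About 12 mm to go, so I use small steps until the slot end resists.

Request:
servo_tool --commands "0 0 -0.3 0 0 0; 0 0 -0.6 0 0 0; 0 0 -0.9 0 0 0; 0 0 -1.1 0 0 0; 0 0 -1.3 0 0 0; 0 0 -1.4 0 0 0; 0 0 -1.4 0 0 0"

```text
time: 16.15
ee_pos: [0.5139, -0.1013, 0.0523]
orientation: [-0.703, -0.074, 0.704, -0.074]
contact_force: [-5.3, -1.7, 1.4]
gripper_width: 0.0002
```

```bash
python3 -c "from h import *;st()"
```

```text
t 16.15 tcp [ 0.5139 -0.1013  0.0523] base mm [-65.6  -0.4] yawz 12.03 F(base) [-5.5 -0.6  1.4] tilt [-1.0e+00 -2.0e-04  1.9e-03] w 0.00016185444935310137
```

Request:
servo_tool --commands "0 0 -0.1 0 0 0; 0 0 -0.2 0 0 0; 0 0 -0.3 0 0 0; 0 0 -0.3 0 0 0"

```text
time: 16.55
ee_pos: [0.5139, -0.1012, 0.0523]
orientation: [-0.701, -0.074, 0.706, -0.074]
contact_force: [-15.2, -6.2, 10.2]
gripper_width: -0.0001
```

```bash
python3 -c "from h import *;st()"
```

```text
t 16.55 tcp [ 0.5139 -0.1012  0.0523] base mm [-65.6  -0.2] yawz 12.06 F(base) [-16.1  -2.9  10.2] tilt [-1.0e+00 -9.0e-04  7.5e-03] w -0.00010863840994048188
```

It stalled at 16 N with no movement, so the slot end is on the stud. I retreat straight back, then up and away.

Request:
servo_tool --commands "0 0 0.4 0 0 0; 0 0 1.5 0 0 0; 0 0 4 0 0 0; -2 0 7 0 0 0; -6 3 8 0 0 0; -10 7 8 0 0 0; -14 11 8 0 0 0; -16 15 8 0 0 0; -16 18 8 0 0 0; -16 18 8 0 0 0"

```text
time: 17.55
ee_pos: [0.4781, -0.2986, 0.2139]
orientation: [0.705, 0.071, -0.702, 0.075]
contact_force: [-0.8, 0.6, -0.7]
gripper_width: 0.0001
```

Run:
```python
from h import *
st();c=mark(.0695);cv2.imwrite("pics/s6.png",cv2.resize(c["color"][150:290,150:310],None,fx=4,fy=4,interpolation=cv2.INTER_CUBIC))
P=cloud(c);Z=P[...,2]
B=np.array([[np.cos(YAW),np.sin(YAW)],[-np.sin(YAW),np.cos(YAW)]])
Q=(P[...,:2]-C)@B.T*1000
m=(Z>.078)&(Z<.092)&(abs(Q[...,1])<45)&(Q[...,0]<-30)&(Q[...,0]>-140)
q=Q[m];print("face top",len(q),np.percentile(q,[2,50,98],axis=0).round(1),cv2.minAreaRect(q.astype(np.float32)),"z",np.median(Z[m]))
```

```text
t 17.55 tcp [ 0.4781 -0.2986  0.2139] base mm [-141.6 -185.9] yawz 11.82 F(base) [-0.6  0.8 -0.7] tilt [-1.      0.0059 -0.0031] w 6.087571060399148e-05
ring grey/5deg [187, 215, 217, 217, 213, 217, 221, 217, 216, 220, 221, 218, 211, 213, 219, 216, 220, 217, 215, 219, 219, 215, 214, 218, 217, 216, 218, 218, 217, 216, 216, 219, 217, 218, 217, 219, 218, 217, 216, 215, 212, 215, 216, 216, 217, 219, 219, 218, 219, 222, 217, 216, 218, 218, 219, 223, 224, 219, 220, 220, 220, 218, 217, 216, 215, 218, 216, 213, 212, 182, 111, 110]
face top 170 [[-54.6 -29.1]
 [-46.    1.8]
 [-41.3  30. ]] ((-47.57046890258789, -0.32837677001953125), (61.60272979736328, 14.863203048706055), 89.79421997070312) z 0.08574077452936629
```

View pics/s6.png

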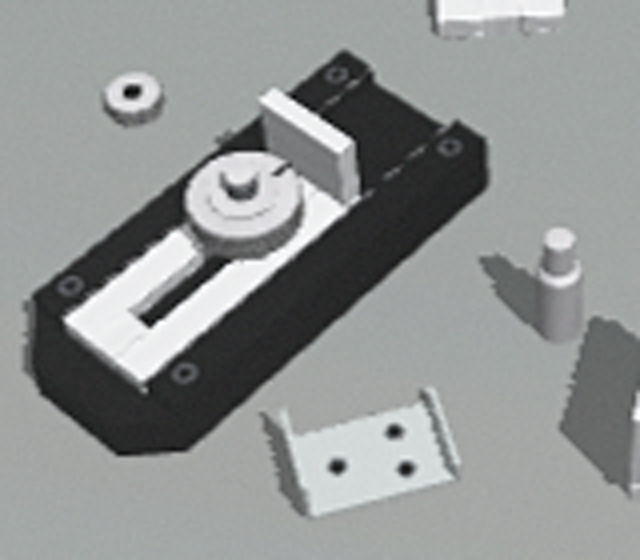

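The picture shows the bar fully back, the nut's mark (285,168) toward the face, and the pin, spare nut and bracket where they were. As a last check on the turn count I compare the nut height from the scene camera's depth, then hand in.

Run:
```python
from h import *
c=cam("scene");P=cloud(c);r=np.hypot(P[...,0]-C[0],P[...,1]-C[1]);Z=P[...,2]
m=(r>.012)&(r<.026)&(Z>.058)&(Z<.078);z=np.median(Z[m]);f=np.hypot(*(inbase([0,0])*0));print("nut top z",z,"n",m.sum())
if z>.068: robot.close_job();print("closed")
```

```text
nut top z 0.07159977734999967 n 268
the job is handed in; nothing more can be done
closed
```

The job is handed in at about 17.6 s of the 58 s allowed. The nut is slackened about two turns and the stop is pushed fully back; no verdict is reported.

**What I did:** I rolled the shut fingertip round the clamp nut's rim, pressing mostly with 6–9 N. I then pushed the stop by its upright face until the bar stalled with about 16 N on the tool, and backed the arm clear.

**Last checks:**
- **Nut:** the mark reads about 6° short of two full turns, roughly 12.5 rad. The nut's top is about 5 mm higher than in the first picture, against 4 mm expected, so the turn count holds.
- **Stop:** the near side of the face is at base x ≈ -54.6 mm, where -55 mm is fully back. The face top is at about 86 mm, within camera error of 85 mm, so the bar lies flat.
- **Other parts:** the pin, spare nut and bracket look unmoved in the last picture. I judged this by eye and did not measure it.
- **Arm:** it is clear of everything.

**What disagreed:**
- **Nut centre:** touching the rim put it about 3 mm to the base's -y side of where the cameras had it. The fingertip lost contact on the first lap, and I corrected the path. While finding the rim again, the press briefly reached 19 N.
- **Slip:** the fingertip slipped a little at the corners of the path, so I counted the turns from the mark instead of from the distance rolled.

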